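Filter check on the algae photometer

TASK

Check the photometer with the green reference filter: lift it out of the white stand and seat it fully down in the empty right-hand cell of the changer, its glass facing the photometer's front and back. Slide the black light cover shut over the sample well, and only then push the changer's knob in, gently, past the first click to the second click at its end stop, and leave it there. Leave the amber filter, the flask, the bottle and the slide box where they are.

Things in the scene. Friction and masses are not known exactly. Their poses are not given: they have to be found in the camera images.
- photometer: Bench photometer, fixed white and grey case 400 wide (y), 340 deep (x), 180 high. Origin: centre of its underside; +x from its front to its back, +y to its left seen from the robot. Its front faces the robot, roughly. Two rails 12 mm high on its top at x = -157 and -23 guide the cover. A display hood stands up to 22 mm above the top at x = 35 to 135, y = 10 to 180.
- well (a point): Middle of the mouth of the sample well in the photometer's top, at its x = -90, y = -80, z = 180. The well is 110 (x) by 130 (y) mm and open above; its floor is at z = 45.
- brow (a point): Middle of the brow on the photometer's right side: the white upper case (z = 95 to 180, side face at y = -200) overhangs the grey lower case (side face at y = -164) by 36 mm. This point: x = -90, y = -200, z = 95. At the end of its travel the knob is in under the brow, out of an upright gripper's reach: lean the gripper's body outward, away from the case, 35 to 45 degrees from vertical.
- cover (a joint): Light cover, black plate 120 (x) x 150 (y) x 8 mm with its top at z = 190, sliding along the photometer's y. In m: 0 = shut over the well, against its end stop; 0.14 = fully open, to the photometer's left (+y). It starts open by 0.12 to 0.14. Friction about 1.5 N; it stays where it is left.
- cover_grip (a point): Middle of the top of the cover's aluminium grip bar, at z = 212: 12 mm thick (y), 60 mm long (x), standing 22 mm above the cover. Shut, this point is at x = -90, y = -80 in the photometer's frame.
- changer: Two-cell changer: grey cell block 36 (x) x 56 (y) mm, top at z = 154, on a slide in the well, and an 8 mm push rod out through the photometer's right side to a red knob. Slides along the photometer's +y as the knob is pushed in. Origin: on the rod's axis, z = 55, under the block's middle; in the photometer's frame x = -90, and y = -112 with the rod fully out. It starts within 12 mm of that.
- knob (a point): Centre of the outer face (the face to push) of the red knob, a disc 22 mm across and 14 thick on the rod's axis, z = 55, 125 mm to the right (-y) of the changer's origin. At the second click it is 14 to 22 mm out from the grey side face, 14 to 22 mm in under the brow's edge.
- right_cell (a point): Centre of the floor of the empty right-hand cell in the cell block, z = 132: a hole 14.3 mm square and 22 deep with a 1.5 mm chamfer at its mouth (z = 154), sides along the photometer's x and y. The left cell, 20 mm farther in (+y), holds a clear blank 12.5 mm square, up to z = 177, that stays. It moves with the changer.
- click_roller (a joint): Spring roller of the click stops, inside the case: 0 m down, 0.0035 on a ridge. Sliding takes 2 to 3 N, then come two ridges of 6 to 10 N, each followed by a click: the first with the changer's origin near y = -76 in the photometer's frame, the second near y = -57, at the end stop. Stop and clicks are adjusted by hand, up to 4 mm either way: feel for the stop.
- stand: White filter stand, fixed, 50 (x) x 100 (y) x 30 mm, with two cells 14.3 mm square and 22 deep at y = -26 and 26, floors 8 mm above the table. Origin: centre of its underside.
- green_filter: Green reference filter: black frame 12.5 x 12.5 x 45 mm, about 30 g, a green glass pane in its lower part facing its +x and -x, a green square on its top. Stands in one of the stand's cells, 23 mm of it above the stand. Origin: centre of its underside, z up, its axes along the stand's. Grip the top of the frame on its +x and -x faces.
- amber_filter: Bystander: amber filter, same frame, amber glass and an orange square on its top, in the stand's other cell. Origin: centre of its underside.
- flask: Bystander: stoppered culture flask, green glass, 84 mm across at the foot, 164 high, loose on the table. Origin: centre of its underside.
- reagent: Bystander: amber glass bottle, 60 mm across, 130 high, loose. Origin: centre of its underside.
- slide_box: Bystander: blue and white box of microscope slides, 97 x 82 x 30 mm, loose. Origin: centre of its underside.

How it is judged (in metres and radians):
On the way, in this order (a step that is already met when the one before it is completed fails the run):
1. the green filter is seated in the right-hand cell and let go (horizontal distance between green_filter and right_cell below 0.003 m and z of green_filter in the frame of right_cell below 0.003 m and angle between the x axis of green_filter and the x axis of photometer, either way round below 0.17 rad and contact force between the fingers and green_filter below 0.1 N), for 0.2 s.
2. the cover is shut, with the changer not yet at its end stop (value of joint cover below 0.004 m), for 0.1 s.
3. the changer is at its second click (y of changer in the frame of photometer above -0.066 m and value of joint click_roller below 0.0015 m), for 0.2 s.
At the end, for the whole second after the job is handed in: The green filter stands on the floor of the changer's right-hand cell (within 3 mm), glass facing front and back; the cover is shut to within 4 mm; the changer rests at its end stop with the spring roller dropped behind the last ridge (within 1.5 mm); all is at rest (all of step 3 and value of joint cover below 0.004 m and horizontal distance between green_filter and right_cell below 0.003 m and z of green_filter in the frame of right_cell below 0.003 m and angle between the x axis of green_filter and the x axis of photometer, either way round below 0.17 rad and linear speed of green_filter below 0.02 m/s and linear speed of changer below 0.01 m/s); the robot touches nothing.
It fails at once if the changer is rammed: the fingers press on it with more than 40 N (contact force between the fingers and changer above 40 N).
It fails at once if the amber filter is displaced by more than 15 mm (distance of amber_filter from where it was at the start of the episode above 0.015 m).
It fails at once if the flask is displaced by more than 15 mm (distance of flask from where it was at the start of the episode above 0.015 m).
It fails at once if the bottle is displaced by more than 15 mm (distance of reagent from where it was at the start of the episode above 0.015 m).
It fails at once if the slide box is displaced by more than 15 mm (distance of slide_box from where it was at the start of the episode above 0.015 m).
It also fails if it takes over 50 s, if anything falls off the work surface, if the arm or the gripper's body presses on something with over 40 N, if the wrist force passes 120 N, or if a joint passes its speed limit or range.

ROBOT

A 6-joint arm with a two-finger parallel gripper is mounted at the origin on the work surface. World frame = base frame: x ahead of the robot, y to its left, z up, the work surface at z = 0. Lengths are in mm, angles in rad, forces in N, time in s.
With the tool pointing down it reaches from about 275 to 825 mm from the base axis. Payload 5.2 kg.
Tool frame: the origin (TCP) lies at the very end of the fingers, on their centre line; the grasp point (between the pads) lies 19 mm behind it (env.pinch_z is the distance from the TCP to the grasp point, in mm); z points along the fingers, y is the line along which they close (so a half turn about z gives the same grasp; the last joint's range is limited). The gripper opens to 93 mm and grips with 3 to 60 N. Pads are 15 mm wide; open, the fingers measure 128 mm over their backs; the gripper's body (75 mm by 188 mm) begins 65 mm behind the grasp point.
Start: joints at [-1.438, 0.259, 1.535, -0, 1.348, -0.203], TCP at [181.259, -519.278, 218.653] pointing down, gripper open.
Joint ranges: [-3.14, 3.14], [-0.91, 2.08], [0.19, 2.58], [-1.22, 4.36], [0.22, 2.71], [-3.12, 3.12]. Speed limits (rad/s): [2.57, 2.57, 3.14, 3.14, 3.14, 3.14].

INTERFACE

Orientations are given as a unit quaternion [x, y, z, w].
In Python, from rig import read_state, eyes, env, finder gives the robot as it stands.
- The arm moves only by the shell command python3 -m jog 'ROWS' [FORCE]. ROWS is JSON, a list of rows, each a list of 3 entries, a list of its own where there are three numbers: the shift along the tool's x, y, z in m, then the turn, a rotation vector about the tool's x, y, z in rad, then the finger opening in m, from 0 to 0.093. In form: [[[x, y, z], [rx, ry, rz], jaw], ...]. A call has 1 to 8 rows; each row shifts and turns the commanded pose from where the row before left it, along the tool's axes as they then stand; what a row does not reach is not made up. A row lasts 1/8 s, in which the tool goes at most 62.5 mm and 10.7 degrees, less where a joint would pass 70% of its speed; a pose out of reach is approached as far as the arm can. A call is refused whole if a number of a shift passes 0.0625 or a number of a turn 0.188, either way. A call with a gripper value outside its range is refused whole. The fingers move at their own pace and stop on an object; FORCE is the grip in N (left out, the last holds). Time passes only in rows, so rows that do not move let the fingers close. It gives the time, the measured TCP pose, the force, the opening and the grip force at its end, in the units of the state.
- read_state(): the state, without advancing time (a new reading comes with each control period).
- eyes.get_image(name): name is "side" or "top" or "wrist"; returns the picture (400x640x3 uint8, blue, green, red); there is no depth.
- eyes.camera_params(name): a dict with "mtx" (3x3 intrinsics, pixels), "rvec" (rotation vector, rad) and "tvec" (3), from world to camera coordinates, as OpenCV has them. Camera axes: x right, y down, z forward; pixel columns grow to the right and rows downward; lengths in mm; the calibration is good to about 2 mm. A picture is of the moment at which its call begins: read the wrist's pose just before it. camera_params takes no time and is no camera call; for the wrist camera it gives the pose at the moment of the call.
- env.hand_in(): hands the job in; it is judged then, once.
Trained networks look in the newest picture that a camera, given by its name, has taken for a name from the list of things; names that differ only in an ending like _2 or _b are one class to them, and where a whole thing is asked for, a point or a joint stands for the part that bears it (a point fixed in the world has none). Each returns a list of dicts, best first, with "confidence" (0 to 1); they miss things now and then, are a little off and sometimes report something else, mostly with a low value. They report only what shows in the picture. A call takes as long as a camera call.
- finder.find_in(target, camera): "at" ([column, row] in pixels, amid what is visible of it).
- finder.cut_out(target, camera): "pixels" (400x640 bool, what is visible of it) and "at" ([column, row] in pixels, amid what is visible of it).
The state is a dict: "time_s": time; "qpos": joint angles; "qvel": joint speeds; "effort": joint torques, N m; "tool_pos": TCP position; "orientation": TCP orientation; "wrist_force": force on the tool from outside, world axes, zero at the start; "wrist_torque": the same for the moment, N m; "finger_gap": opening from 0.0 (shut) to 1.0 (fully open); "gripper_force": force on a finger pad.
Only numpy, scipy, OpenCV 4.12 (cv2) and the standard library are available. Lean on these libraries where they do the work, as an engineer would, in place of code of your own. Each camera call takes 0.05 s, during which the arm holds its last target. There are 200 camera calls.

## Working session

There is one attempt and no reset: what is moved stays moved. The work goes in short steps, Python scripts to look and compute and a shell command to move; the robot and the scene stay as the last step left them, time stands still between calls to the robot, and variables do not carry over. Pictures are saved under pics/ and viewed, at most 13 in all, crops included, and the job is handed in when it is done.

```bash
mkdir -p pics; ls; python3 - <<'E'
from rig import read_state, eyes, env, finder
import cv2, numpy as np
s=read_state();print(s)
ims=[]
for c in ("top","side"):
    im=eyes.get_image(c);ims.append(im)
    p=eyes.camera_params(c);R=cv2.Rodrigues(np.array(p['rvec']))[0];print(c,p['mtx'],(-R.T@np.array(p['tvec']).ravel()),R)
    cv2.imwrite(f'pics/{c}0.png',im)
    for t in ("photometer","cover_grip","knob","right_cell","green_filter","amber_filter","stand","changer","flask","reagent","slide_box"):
        print(t,[(np.round(d['at'],1).tolist(),round(d['confidence'],2)) for d in finder.find_in(t,c)[:2]])
E
```

```text
pics
{'time_s': 0.0, 'qpos': array([-1.43782013e+00,  2.59360491e-01,  1.53607844e+00, -2.09898742e-05,
        1.34797877e+00, -2.02792228e-01]), 'qvel': array([-0.00082158, -0.00143759,  0.00029867,  0.00028479,  0.0005695 ,
        0.00207493]), 'effort': array([-3.68281044e-04, -4.37308466e+01, -2.83999085e+01,  7.19365454e-02,
        4.14933648e-02, -1.55013381e-04]), 'tool_pos': array([ 181.1678224 , -518.73219088,  217.81014905]), 'orientation': array([ 9.85939715e-01,  1.67098911e-01,  2.16208814e-05, -9.12327607e-04]), 'wrist_force': array([1.14566923, 0.07595906, 0.22188292]), 'wrist_torque': array([-0.0192422 ,  0.01542397, -0.01864625]), 'gripper_force': 0.0, 'finger_gap': 1.0001901600183354}
top [[496.97314039   0.         319.89316344]
 [  0.         496.97314039 200.42809547]
 [  0.           0.           1.        ]] [ 314.75238663  -41.842385   1284.25063648] [[-1.26717153e-02 -9.99919256e-01  9.53095441e-04]
 [-9.78429296e-01  1.22028142e-02 -2.06221250e-01]
 [ 2.06192968e-01 -3.54571347e-03 -9.78504925e-01]]
photometer [([189.7, 269.6], 0.67), ([265.8, 143.8], 0.6
[... 435 characters left out ...]
.18728555 204.30257797]
 [  0.           0.           1.        ]] [ 818.53230871 -498.97604713 1109.19781054] [[ 0.85501024  0.51857996 -0.00568487]
 [ 0.45193127 -0.75041051 -0.48232995]
 [-0.25439263  0.40982788 -0.87597118]]
photometer [([407.3, 202.0], 0.77)]
cover_grip [([396.3, 151.0], 0.78)]
knob [([352.2, 211.0], 0.72)]
right_cell [([351.0, 206.3], 0.89)]
green_filter [([397.6, 152.4], 0.46), ([227.6, 300.0], 0.42)]
amber_filter [([236.4, 285.1], 0.45), ([407.0, 201.4], 0.4)]
stand [([238.0, 295.7], 0.61), ([353.3, 206.2], 0.18)]
changer [([350.6, 205.6], 0.95)]
flask [([339.6, 113.5], 0.67)]
reagent [([278.6, 208.0], 0.81), ([236.0, 294.9], 0.65)]
slide_box [([306.5, 155.2], 0.83)]
```

View pics/top0.png

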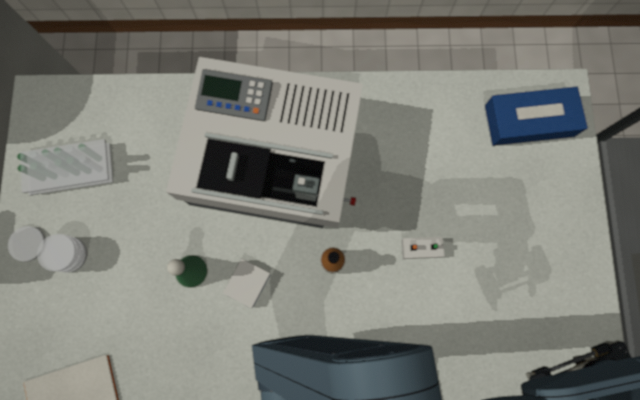

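View pics/side0.png

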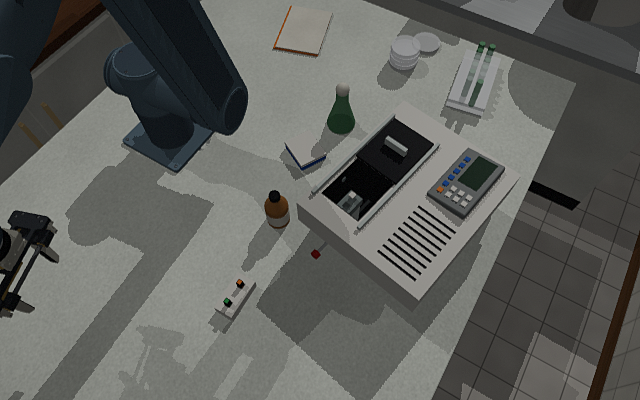

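Top: the photometer's corners are about (200,58), (362,82), (335,222), (170,195); cover grip (232,165); block about (305,184); red knob (352,201); stand (424,247) with green at (434,247) and amber at (414,247). Side: knob (316,254), green (227,301), amber (239,284).

```bash
cat > h.py <<'E'
from rig import read_state, eyes, env, finder
import cv2, numpy as np
from scipy.spatial.transform import Rotation as Ro
from scipy.optimize import least_squares
def cam(c):
    p=eyes.camera_params(c);return np.array(p['mtx']),np.array(p['rvec'],float).ravel(),np.array(p['tvec'],float).ravel()
def at_z(uv,z,C):
    K,r,t=C;R=cv2.Rodrigues(r)[0];o=-R.T@t;d=R.T@np.linalg.inv(K)@[uv[0],uv[1],1]
    return o+d*(z-o[2])/d[2]
def proj(P,C):
    return cv2.projectPoints(np.array(P,float).reshape(-1,3),C[1],C[2],C[0],None)[0].reshape(-1,2)
def tri(obs): # [(uv,C)]
    f=lambda P:np.concatenate([proj(P,C)[0]-uv for uv,C in obs])
    return least_squares(f,[500,-200,100.]).x
E
python3 - <<'E'
from h import *
T,S=cam('top'),cam('side')
np.set_printoptions(precision=1,suppress=True)
for n,uv in dict(BL=(200,58),BR=(362,82),FR=(335,222),FL=(170,195)).items(): print(n,at_z(uv,180,T))
print('grip',at_z((232,165),212,T),at_z((396,145),212,S),tri([((232,165),T),((396,148),S)]))
print('knob',at_z((352,201),55,T),at_z((316,254),55,S),tri([((352,201),T),((316,254),S)]))
print('green',at_z((434.5,246.5),53,T),at_z((227,301),53,S))
print('amber',at_z((414.5,247),53,T),at_z((239,283),53,S))
print('bottle',at_z((333,258),130,T),at_z((274,196),130,S),'flask',at_z((343,90),164,S),at_z((177,267),164,T))
print('stand',at_z((424,247),30,T),at_z((237,296),30,S))
print('side corners',at_z((297,203),180,S),at_z((416,301),180,S))
E
```

```text
BL [902.7 239.4 180. ]
BR [ 835.6 -150.2  180. ]
FR [497.4 -79.2 180. ]
FL [564.3 295.  180. ]
grip [624.2 150.  212. ] [626.9 146.2 212. ] [628.1 152.1 194.8]
knob [ 571.3 -127.4   55. ] [ 574.  -128.2   55. ] [ 572.7 -127.2   50.9]
green [ 453.7 -329.5   53. ] [ 459.4 -332.5   53. ]
amber [ 453.1 -279.7   53. ] [ 457.5 -283.1   53. ]
bottle [421.3 -74.7 130. ] [427.2 -78.8 130. ] flask [416.6 267.9 164. ] [402.4 276.1 164. ]
stand [ 455.4 -308.2   30. ] [ 464.5 -306.9   30. ]
side corners [501.7 -88.6 180. ] [ 829.1 -155.2  180. ]
```

```bash
cat >> h.py <<'E'
def plan(pos,yaw,n,lean=0.,show=True):
    """rows to TCP pos (mm), tool x at world yaw (deg), leaned about tool y (deg)"""
    s=read_state();p=np.array(s['tool_pos'],float);R=Ro.from_quat(s['orientation'])
    y=np.radians(yaw)
    Rt=Ro.from_matrix(np.array([[np.cos(y),np.sin(y),0],[np.sin(y),-np.cos(y),0],[0,0,-1.]]).T.T)*Ro.from_rotvec([0,np.radians(lean),0])
    w=(R.inv()*Rt).as_rotvec()
    print('t',round(s['time_s'],2),'pos',np.round(p,1),'turn/row',np.round(w/n,3),'F',np.round(s['wrist_force'],1),'gap',round(s['finger_gap']*93,1))
    d=(np.array(pos)-p)/n
    for i in range(n):
        Rc=R*Ro.from_rotvec(w*i/n);print(np.round(Rc.inv().apply(d)/1000,4).tolist())
E
python3 -c "
from h import *
plan([456,-330,190],91,8)"
```

```text
t 1.2 pos [ 181.3 -519.3  218.7] turn/row [-0.    -0.    -0.157] F [-0.6  0.   0.4] gap 92.9
[0.0402, -0.011, 0.0036]
[0.0414, -0.0046, 0.0036]
[0.0417, 0.0019, 0.0036]
[0.0409, 0.0084, 0.0036]
[0.039, 0.0146, 0.0036]
[0.0363, 0.0206, 0.0036]
[0.0326, 0.026, 0.0036]
[0.0282, 0.0307, 0.0036]
```

```bash
python3 -m jog '[[[0.040,-0.011,0.004],[0,0,-0.157],0.045],[[0.041,-0.005,0.004],[0,0,-0.157],0.045],[[0.042,0.002,0.004],[0,0,-0.157],0.045],[[0.041,0.008,0.004],[0,0,-0.157],0.045],[[0.039,0.015,0.004],[0,0,-0.157],0.045],[[0.036,0.021,0.004],[0,0,-0.157],0.045],[[0.033,0.026,0.003],[0,0,-0.157],0.045],[[0.028,0.031,0.003],[0,0,-0.157],0.045]]' 20; python3 - <<'E'
from h import *
np.set_printoptions(precision=1,suppress=True)
im=eyes.get_image('wrist');C=cam('wrist');cv2.imwrite('pics/w1.png',im)
print(read_state()['tool_pos'],C)
for n in ('green_filter','amber_filter','stand'):
    for d in finder.find_in(n,'wrist')[:2]: print(n,d['at'],d['confidence'],at_z(d['at'],53,C))
print(proj([[456,-331,53],[456,-281,53]],C))
E
```

```text
time_s: 2.2
tool_pos: [457.1, -328.8, 188.6]
orientation: [0.698, 0.716, -0.0, 0.0]
wrist_force: [0.2, -0.6, -0.6]
finger_gap: 0.481
gripper_force: 0.0
[ 460.5 -325.6  188.2] (array([[338.3,   0. , 310.8],
       [  0. , 338.3, 197.3],
       [  0. ,   0. ,   1. ]]), array([-2.9, -0. , -0. ]), array([-450.3, -350.7,  279.8]))
green_filter [310.1, 188.6] 0.72 [ 461.  -324.4   53. ]
amber_filter [312.1, 131.9] 0.52 [ 461.  -273.4   53. ]
stand [311.8, 157.9] 0.89 [ 461.5 -296.2   53. ]
[[304.5 195.5]
 [306.2 140.5]]
```

View pics/w1.png

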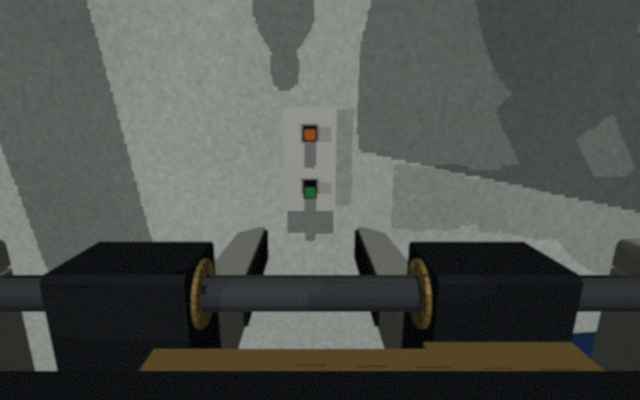

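The wrist picture shows orange square at (310,133) and green at (310,189), but the arm was still settling. I'll measure again at rest by colour.

```bash
cat >> h.py <<'E'
def blob(im,lo,hi,box):
    x0,y0,x1,y1=box;hsv=cv2.cvtColor(im,cv2.COLOR_BGR2HSV)
    m=cv2.inRange(hsv,np.array(lo),np.array(hi));k=np.zeros_like(m);k[y0:y1,x0:x1]=m[y0:y1,x0:x1]
    M=cv2.moments(k,True);return (M['m10']/M['m00'],M['m01']/M['m00']),M['m00']
E
python3 - <<'E'
from h import *
np.set_printoptions(precision=1,suppress=True)
print(read_state()['tool_pos']);C=cam('wrist');im=eyes.get_image('wrist');print(read_state()['tool_pos'])
cv2.imwrite('pics/w2.png',im)
g,n1=blob(im,(40,80,25),(90,255,255),(280,150,345,215));a,n2=blob(im,(3,120,60),(22,255,255),(280,100,345,160))
G,A=at_z(g,53,C),at_z(a,53,C);d=A-G
print(g,n1,a,n2,G,A,np.hypot(*d[:2]),'stand yaw',np.degrees(np.arctan2(-d[0],d[1])))
E
```

```text
[ 456.2 -329.2  188.5]
[ 455.7 -329.8  188.6]
(310.74626865671644, 191.28358208955223) 134.0 (310.4533333333333, 133.84) 150.0 [ 456.9 -330.9   53. ] [ 455.5 -279.1   53. ] 51.82767811978498 stand yaw 1.5060479043307198
```

```bash
python3 -c "
from h import *
plan([457,-331,34],91.5,4)"
```

```text
t 2.45 pos [ 455.7 -329.8  188.6] turn/row [-0.     0.    -0.002] F [ 0.5 -0.6 -1. ] gap 45.1
[-0.0003, 0.0003, 0.0386]
[-0.0003, 0.0003, 0.0386]
[-0.0003, 0.0003, 0.0386]
[-0.0003, 0.0003, 0.0386]
```

```bash
python3 -m jog '[[[-0.001,0.001,0.045],[0,0,-0.009],0.04],[[0,0,0.045],[0,0,0],0.035],[[0,0,0.035],[0,0,0],0.03],[[0,0,0.025],[0,0,0],0.03],[[0,0,0.0045],[0,0,0],0.03],[[0,0,0],[0,0,0],0.005],[[0,0,0],[0,0,0],0.005],[[0,0,0],[0,0,0],0.005]]' 20; python3 -c "
from h import *
plan([457,-331,34],91.5,1)"
```

```text
time_s: 3.45
tool_pos: [457.2, -331.4, 35.3]
orientation: [0.696, 0.718, -0.0, 0.001]
wrist_force: [-1.3, -1.2, 2.5]
finger_gap: 0.132
gripper_force: 19.9
t 3.45 pos [ 457.2 -331.4   35.3] turn/row [0.001 0.002 0.004] F [-1.3 -1.2  2.5] gap 12.3
[0.0004, -0.0002, 0.0013]
```

```bash
python3 -m jog '[[[0,0,-0.03],[0,0,0],0.005],[[0,0,-0.06],[0,0,0],0.005]]' 20; python3 -c "
from h import *
plan([588,-50,290],79,8)"
```

```text
time_s: 3.7
tool_pos: [455.8, -329.3, 123.3]
orientation: [0.696, 0.718, 0.0, -0.003]
wrist_force: [1.4, -1.0, -0.3]
finger_gap: 0.132
gripper_force: 20.0
t 3.7 pos [ 455.8 -329.3  123.3] turn/row [-0.    -0.     0.028] F [ 1.4 -1.  -0.3] gap 12.3
[0.0345, 0.0175, -0.0208]
[0.0349, 0.0165, -0.0208]
[0.0354, 0.0156, -0.0208]
[0.0358, 0.0146, -0.0208]
[0.0362, 0.0136, -0.0208]
[0.0365, 0.0126, -0.0208]
[0.0369, 0.0116, -0.0208]
[0.0372, 0.0106, -0.0208]
```

```bash
python3 -m jog '[[[0.034,0.018,-0.04],[0,0,0.028],0.005],[[0.035,0.017,-0.04],[0,0,0.028],0.005],[[0.035,0.016,-0.035],[0,0,0.028],0.005],[[0.036,0.015,-0.025],[0,0,0.028],0.005],[[0.036,0.014,-0.015],[0,0,0.028],0.005],[[0.037,0.013,-0.01],[0,0,0.028],0.005],[[0.037,0.012,0],[0,0,0.028],0.005],[[0.034,0.011,0],[0,0,0.028],0.005]]' 20; python3 -m jog '[[[0,0,0],[0,0,0],0.005],[[0,0,0],[0,0,0],0.005]]' 20; python3 - <<'E'
from h import *
np.set_printoptions(precision=1,suppress=True)
C=cam('wrist');print(read_state()['tool_pos']);im=eyes.get_image('wrist');print(read_state()['tool_pos'])
cv2.imwrite('pics/w3.png',im);np.savez('w3.npz',K=C[0],r=C[1],t=C[2])
for n in ('right_cell','changer'):
    for d in finder.find_in(n,'wrist')[:2]: print(n,d['at'],d['confidence'],at_z(d['at'],154,C))
E
```

```text
time_s: 4.7
tool_pos: [592.6, -53.0, 290.1]
orientation: [0.772, 0.635, 0.001, 0.001]
wrist_force: [0.9, -1.0, -0.2]
finger_gap: 0.133
gripper_force: 20.0
time_s: 4.95
tool_pos: [591.9, -54.7, 289.4]
orientation: [0.772, 0.636, -0.0, 0.0]
wrist_force: [-0.0, -0.1, 0.5]
finger_gap: 0.132
gripper_force: 20.0
[591.9 -54.7 289.4]
[591.8 -55.2 289.4]
right_cell [304.4, 140.2] 0.76 [595.4  -9.8 154. ]
right_cell [419.7, 117.7] 0.56 [697.7 -10.1 154. ]
changer [305.4, 142.7] 0.83 [595.8 -12.1 154. ]
```

View pics/w3.png

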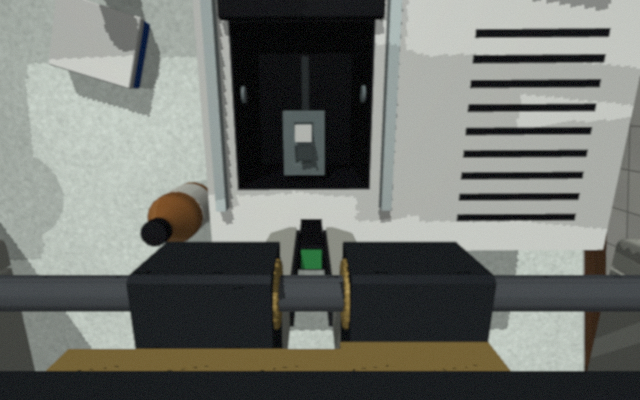

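The wrist picture shows the well (cols 230–385, bottom edge row 188), the block (cols 283–326, rows 110–176) with the bright blank at (304,132) and the dark empty cell near (306,154). The held filter is at (311,245). I'll zoom in.

```bash
python3 - <<'E'
import cv2
im=cv2.imread('pics/w3.png')[90:200,225:385]
cv2.imwrite('pics/w3z.png',cv2.resize(cv2.convertScaleAbs(im,alpha=1.8,beta=20),(800,550),interpolation=cv2.INTER_CUBIC))
E
```

```text
(no output)
```

View pics/w3z.png

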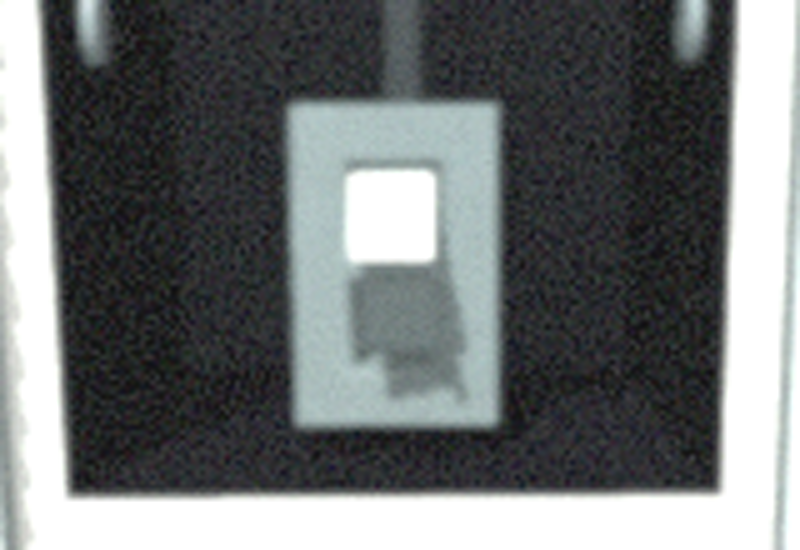

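Zoomed, the block's corners are at zoom px (288,100), (502,100), (292,428), (502,428), and the well's front-right edge runs from (68,493) to (718,491).

```bash
python3 - <<'E'
from h import *
np.set_printoptions(precision=2,suppress=True)
z=np.load('w3.npz');C=(z['K'],z['r'],z['t'])
f=lambda u,v,h:at_z(((u+.5)/5-.5+225,(v+.5)/5-.5+90),h,C)
TL,TR,BL,BR=[f(u,v,154) for u,v in((288,100),(502,100),(292,428),(502,428))]
n=np.linalg.norm
print(n(TR-TL),n(BR-BL),n(TL-BL),n(TR-BR))
d=(TL+TR-BL-BR)[:2];e=(TR+BR-TL-BL)[:2]
print('yaw from y,x',np.degrees(np.arctan2(-d[0],d[1])),np.degrees(np.arctan2(e[1],e[0])))
a,b=f(68,493,180),f(718,491,180);w=b-a;print('well',n(w),np.degrees(np.arctan2(w[1],w[0])),(a+b)/2)
l,r=[f(u,0,180) for u in (42,738)];print('well side yaws',[np.degrees(np.arctan2(-(q)[0],q[1])) for q in (l-a,r-b)])
c=(TL+TR+BL+BR)/4;print('block',c,'cell',c-10*np.r_[d/n(d),0])
yw=np.radians(-10.7);ux=np.array([np.cos(yw),np.sin(yw)]);uy=np.array([-ux[1],ux[0]])
m=((a+b)/2)[:2];ph=m+90*ux+145*uy;print('photometer',ph,'changer y',(c[:2]-ph)@uy,'x',(c[:2]-ph)@ux)
plan([0,0,0],79.3,1)
E
```

```text
37.050570931964295 38.050940446798236 57.5356341995097 57.53722476781958
yaw from y,x -11.002816006460597 -11.072993775183852
well 108.64267712588195 -10.893137794238791 [587.48 -46.61 180.  ]
well side yaws [np.float64(-11.033912223426254), np.float64(-11.053613079373655)]
block [594.37 -12.26 154.  ] cell [592.46 -22.07 154.  ]
photometer [702.84  79.16] changer y -109.96440507783863 x -89.61129816449005
t 5.1 pos [591.8 -55.6 289.3] turn/row [ 0.    0.   -0.01] F [0.  0.6 0.7] gap 12.4
[-0.0602, -0.5913, 0.2893]
```

```bash
python3 -c "
from h import *
plan([592.6,-22.8,192],79.0,4)"
```

```text
t 5.1 pos [591.8 -55.6 289.3] turn/row [ 0.     0.    -0.001] F [0.  0.6 0.7] gap 12.4
[0.0081, -0.0014, 0.0243]
[0.0081, -0.0014, 0.0243]
[0.0081, -0.0014, 0.0243]
[0.0081, -0.0014, 0.0243]
```

```bash
python3 -m jog '[[[0.0164,-0.0028,0.01],[0,0,-0.004],0.005],[[0.016,-0.0028,0.02],[0,0,0],0.005],[[0,0,0.035],[0,0,0],0.005],[[0,0,0.022],[0,0,0],0.005],[[0,0,0.01],[0,0,0],0.005],[[0,0,0],[0,0,0],0.005],[[0,0,0],[0,0,0],0.005]]' 20;  python3 - <<'E'
from h import *
plan([592.6,-22.8,188],79.0,1)
C=cam('wrist');im=eyes.get_image('wrist');np.savez('w4.npz',K=C[0],r=C[1],t=C[2]);cv2.imwrite('pics/w4.png',im)
cv2.imwrite('pics/w4z.png',cv2.resize(cv2.convertScaleAbs(im[90:290,210:410],alpha=1.8,beta=20),(600,600),interpolation=cv2.INTER_CUBIC))
E
```

```text
time_s: 5.98
tool_pos: [593.4, -21.7, 193.2]
orientation: [0.771, 0.637, 0.001, 0.001]
wrist_force: [0.1, 0.8, 0.5]
finger_gap: 0.136
gripper_force: 20.0
t 5.97 pos [593.4 -21.7 193.2] turn/row [ 0.002 -0.     0.002] F [0.1 0.8 0.5] gap 12.7
[-0.0012, -0.0006, 0.0052]
```

View pics/w4z.png

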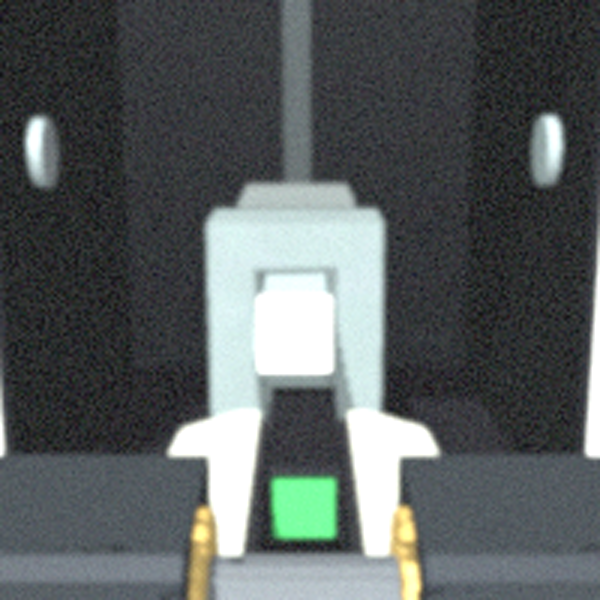

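The block's far top corners are at zoom px (206,210) and (386,210), and the filter hangs over the near cell. I'll check the offsets numerically.

```bash
python3 - <<'E'
from h import *
np.set_printoptions(precision=2,suppress=True)
z=np.load('w4.npz');C=(z['K'],z['r'],z['t'])
f=lambda u,v,h:at_z(((u+.5)/3-.5+210,(v+.5)/3-.5+90),h,C)
L,R=f(206,209,154),f(386,209,154);M=(L+R)/2;print(np.linalg.norm(R-L))
yw=np.radians(-11);uy=np.array([-np.sin(yw),np.cos(yw)])
print('block c',M[:2]-28*uy,'cell',M[:2]-38*uy)
bl=[f(u,376,177) for u in(255,334)];print('blank near edge->cell',(sum(bl)/2)[:2]-(20-6.25)*uy)
t=read_state()['tool_pos'];print(t)
g=[f(u,v,t[2]+17.7) for u,v in((272,480),(336,480),(272,540),(336,540))];print('green sq',sum(g)/4, np.linalg.norm(g[1]-g[0]))
plan([592.6,-22.8,188],79.0,1)
E
```

```text
36.66201561904793
block c [594.75  -9.67] cell [592.84 -19.49]
blank near edge->cell [591.86 -23.7 ]
[593.47 -21.8  193.32]
green sq [593.9  -22.31 211.02] 10.070129874908297
t 6.03 pos [593.5 -21.8 193.3] turn/row [ 0. -0.  0.] F [ 0.3 -1.   0.2] gap 12.3
[-0.0011, -0.0007, 0.0053]
```

```bash
python3 -m jog '[[[-0.0007,-0.001,0.003],[0,0,0],0.005],[[0,0,0.004],[0,0,0],0.005],[[0,0,0.004],[0,0,0],0.005],[[0,0,0.004],[0,0,0],0.005],[[0,0,0],[0,0,0],0.005]]' 20;  python3 -c "
from h import *
plan([592.4,-22.3,159.5],79.0,1)"
```

```text
time_s: 6.65
tool_pos: [591.4, -22.1, 176.6]
orientation: [0.771, 0.637, -0.0, -0.0]
wrist_force: [-0.3, -0.6, -0.2]
finger_gap: 0.134
gripper_force: 20.0
t 6.65 pos [591.4 -22.1 176.6] turn/row [-0.001 -0.     0.002] F [-0.3 -0.6 -0.2] gap 12.4
[0.0, 0.0011, 0.0171]
```

```bash
python3 -m jog '[[[0,0.0006,0.005],[0,0,0],0.005],[[0,0,0.005],[0,0,0],0.005],[[0,0,0.004],[0,0,0],0.005],[[0,0,0],[0,0,0],0.005]]' 20;  python3 -c "
from h import *
plan([592.4,-22.3,159.5],79.0,1)"
```

```text
time_s: 7.15
tool_pos: [591.9, -22.2, 162.6]
orientation: [0.771, 0.637, -0.0, -0.0]
wrist_force: [-0.8, -0.8, 0.1]
finger_gap: 0.134
gripper_force: 20.0
t 7.15 pos [591.9 -22.2 162.6] turn/row [-0.001  0.     0.002] F [-0.8 -0.8  0.1] gap 12.5
[0.0, 0.0005, 0.0031]
```

```bash
python3 -m jog '[[[0,0,0.0015],[0,0,0],0.005],[[0,0,0.0015],[0,0,0],0.005],[[0,0,0.001],[0,0,0],0.005],[[0,0,0],[0,0,0],0.005]]' 20
```

```text
time_s: 7.65
tool_pos: [592.3, -22.3, 159.3]
orientation: [0.771, 0.637, 0.0, 0.0]
wrist_force: [-0.3, -1.5, 0.6]
finger_gap: 0.133
gripper_force: 20.0
```

```bash
python3 -m jog '[[[0,0,0],[0,0,0],0.025],[[0,0,0],[0,0,0],0.025],[[0,0,-0.015],[0,0,0],0.025],[[0,0,-0.04],[0,0,0],0.025],[[-0.01,0,-0.05],[0,0,0],0.025],[[-0.03,0,-0.03],[0,0,0],0.025],[[0,0,0],[0,0,0],0.025],[[0,0,0],[0,0,0],0.025]]' 20;  python3 - <<'E'
from h import *
C=cam('wrist');plan([592.4,-22.3,290],79.0,1)
im=eyes.get_image('wrist');np.savez('w5.npz',K=C[0],r=C[1],t=C[2]);cv2.imwrite('pics/w5.png',im)
cv2.imwrite('pics/w5z.png',cv2.resize(cv2.convertScaleAbs(im[0:220,200:420],alpha=1.8,beta=20),(600,600),interpolation=cv2.INTER_CUBIC))
g,n=blob(im,(40,80,25),(90,255,255),(270,90,345,220));print(g,n,at_z(g,177,C))
for d in finder.find_in('cover_grip','wrist')[:1]: print(d,at_z(d['at'],212,C))
E
```

```text
time_s: 8.65
tool_pos: [584.4, -61.1, 293.7]
orientation: [0.771, 0.637, -0.0, -0.001]
wrist_force: [0.3, -0.5, -0.1]
finger_gap: 0.266
gripper_force: 0.0
t 8.65 pos [584.4 -61.1 293.7] turn/row [-0.001 -0.001  0.002] F [ 0.3 -0.5 -0.1] gap 24.8
[0.0396, 0.0006, 0.0037]
(311.5052631578947, 147.56315789473683) 190.0 [592.9042786  -21.85643227 177.        ]
{'at': [312.3, 3.7], 'confidence': 0.59} [611.94747473  74.51218741 212.        ]
```

View pics/w5z.png

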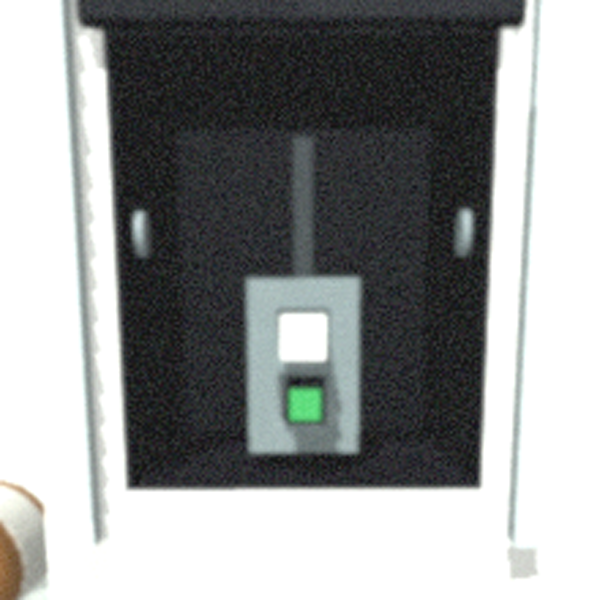

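Green filter sits in the near cell (zoom 305,404), level with the blank, and no drop is visible. Next is the cover.

```bash
python3 -c "
from h import *
plan([629.8,175,250],79.0,6)"
```

```text
t 8.75 pos [584.1 -60.6 292.7] turn/row [-0. -0.  0.] F [-0.   0.3  0.9] gap 24.6
[0.04, 0.0001, 0.0071]
[0.04, 0.0001, 0.0071]
[0.04, 0.0001, 0.0071]
[0.04, 0.0, 0.0071]
[0.04, 0.0, 0.0071]
[0.04, 0.0, 0.0071]
```

```bash
python3 -m jog '[[[0.05,0,0],[0,0,0],0],[[0.05,0,0],[0,0,0],0],[[0.05,0,0.01],[0,0,0],0],[[0.05,0,0.01],[0,0,0],0],[[0.04,0,0.015],[0,0,0],0],[[0,0,0.01],[0,0,0],0],[[0,0,0],[0,0,0],0]]' 20;  python3 - <<'E'
from h import *
plan([629.8,175,198],79.0,2)
T=cam('top');im=eyes.get_image('top')
cv2.imwrite('pics/t2z.png',cv2.resize(cv2.convertScaleAbs(im[100:240,150:370],alpha=1.5,beta=10),(800,509),interpolation=cv2.INTER_CUBIC))
for d in finder.find_in('cover_grip','top')[:1]: print(d,at_z(d['at'],212,T))
E
```

```text
time_s: 9.62
tool_pos: [628.9, 174.1, 247.0]
orientation: [0.771, 0.637, -0.002, -0.001]
wrist_force: [-0.6, -1.3, -0.3]
finger_gap: 0.007
gripper_force: 0.0
t 9.62 pos [628.9 174.1 247. ] turn/row [-0.002  0.001  0.001] F [-0.6 -1.3 -0.3] gap 0.6
[0.0006, 0.0005, 0.0245]
[0.0005, 0.0004, 0.0245]
{'at': [243.0, 169.7], 'confidence': 0.87} [612.98203187 125.1285533  212.        ]
```

View pics/t2z.png

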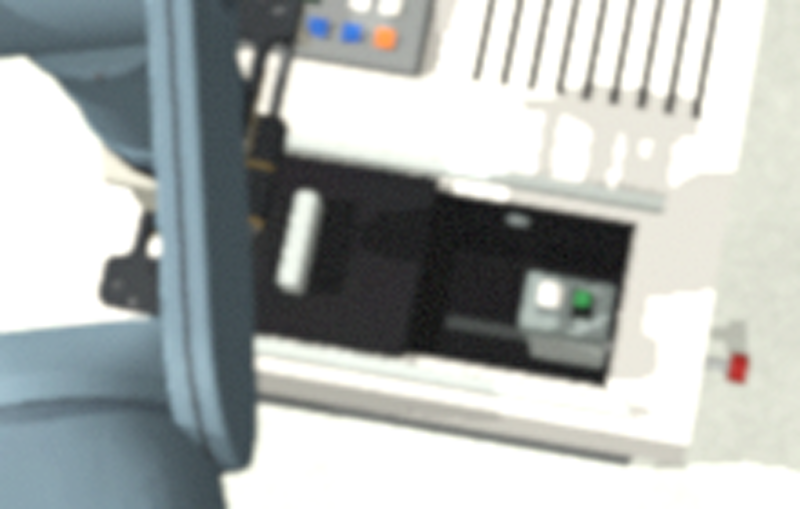

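Bar at zoom (298,241), still about 25 mm right of the gripper's centre line, so it is clear to descend behind it; green sits in its cell at (582,300).

```bash
python3 -m jog '[[[0.001,0,0.03],[0,0,0],0],[[0,0,0.015],[0,0,0],0],[[0,0,0.004],[0,0,0],0],[[-0.01,0,0],[0,0,0],0],[[-0.025,0,0],[0,0,0],0],[[-0.03,0,0],[0,0,0],0],[[-0.03,0,0],[0,0,0],0]]' 20; python3 -m jog '[[[-0.02,0,0],[0,0,0],0],[[-0.012,0,0],[0,0,0],0],[[-0.006,0,0],[0,0,0],0],[[0,0,0],[0,0,0],0]]'; python3 - <<'E'
from h import *
yw=np.radians(-11);ux=np.array([np.cos(yw),np.sin(yw)]);uy=np.array([-ux[1],ux[0]]);s=read_state()
d=s['tool_pos'][:2]-[702.8,79.2];print(d@ux,d@uy,s['wrist_force'])
E
```

```text
time_s: 10.6
tool_pos: [612.6, 81.3, 201.2]
orientation: [0.771, 0.637, 0.001, 0.0]
wrist_force: [2.2, 2.3, -2.7]
finger_gap: 0.006
gripper_force: 1.5
time_s: 11.1
tool_pos: [605.1, 44.1, 200.3]
orientation: [0.771, 0.637, -0.0, 0.0]
wrist_force: [0.3, 0.7, -1.3]
finger_gap: 0.008
gripper_force: 0.0
-89.24400359491231 -53.0812321586164 [ 0.34036709  0.6724635  -1.25549669]
```

```bash
python3 -m jog '[[[-0.006,0,0],[0,0,0],0],[[-0.004,0,0],[0,0,0],0],[[0,0,0],[0,0,0],0]]'; python3 -m jog '[[[-0.003,0,0],[0,0,0],0],[[0,0,0],[0,0,0],0]]';  python3 -m jog '[[[-0.002,0,0],[0,0,0],0],[[0,0,0],[0,0,0],0]]'
```

```text
time_s: 11.48
tool_pos: [603.1, 34.4, 200.0]
orientation: [0.771, 0.637, -0.0, 0.0]
wrist_force: [-0.1, 0.7, 1.4]
finger_gap: 0.006
gripper_force: 0.1
time_s: 11.72
tool_pos: [602.5, 31.5, 200.0]
orientation: [0.771, 0.637, -0.0, -0.0]
wrist_force: [0.3, 0.6, -0.0]
finger_gap: 0.005
gripper_force: 0.3
time_s: 11.98
tool_pos: [602.2, 29.8, 200.0]
orientation: [0.771, 0.637, 0.0, -0.0]
wrist_force: [1.8, 1.6, 0.1]
finger_gap: 0.007
gripper_force: 0.9
```

```bash
python3 -m jog '[[[-0.002,0,0],[0,0,0],0],[[0,0,0],[0,0,0],0]]'; python3 -m jog '[[[-0.002,0,0],[0,0,0],0],[[0,0,0],[0,0,0],0]]';  python3 -m jog '[[[-0.002,0,0],[0,0,0],0],[[0,0,0],[0,0,0],0]]'
```

```text
time_s: 12.22
tool_pos: [602.2, 29.7, 200.1]
orientation: [0.771, 0.637, 0.001, -0.001]
wrist_force: [1.1, 8.1, -1.6]
finger_gap: 0.004
gripper_force: 3.8
time_s: 12.48
tool_pos: [602.2, 29.7, 200.1]
orientation: [0.771, 0.637, 0.003, -0.002]
wrist_force: [3.7, 13.1, -1.2]
finger_gap: 0.007
gripper_force: 6.7
time_s: 12.72
tool_pos: [602.2, 29.6, 200.1]
orientation: [0.77, 0.637, 0.004, -0.003]
wrist_force: [5.7, 18.3, -0.9]
finger_gap: 0.005
gripper_force: 9.5
```

```bash
python3 -m jog '[[[0.013,0,0],[0,0,0],0],[[0.003,0,-0.03],[0,0,0],0],[[0,0,-0.04],[0,0,0],0],[[0,0,0],[0,0,0],0]]'; python3 - <<'E'
from h import *
plan([562.8,-169.6,265],79.0,8,40)
C=cam('side');im=eyes.get_image('side')
for d in finder.find_in('cover_grip','side')[:1]: print(d['at'],proj([[602.2-1-13.7*.1908,29.7-13.7*.98,212]],C))
E
```

```text
time_s: 13.22
tool_pos: [605.9, 38.9, 274.0]
orientation: [0.771, 0.637, 0.002, 0.003]
wrist_force: [0.1, 0.5, 0.5]
finger_gap: 0.004
gripper_force: 0.0
t 13.22 pos [605.9  38.9 274. ] turn/row [0.001 0.087 0.001] F [0.1 0.5 0.5] gap 0.4
[-0.0266, -0.0004, 0.0011]
[-0.0266, -0.0004, -0.0012]
[-0.0264, -0.0003, -0.0035]
[-0.026, -0.0003, -0.0058]
[-0.0254, -0.0003, -0.008]
[-0.0246, -0.0003, -0.0102]
[-0.0236, -0.0003, -0.0123]
[-0.0224, -0.0003, -0.0143]
[235.0, 292.4] [[358.24116294 180.40064003]]
```

```bash
python3 -m jog '[[[-0.027,0,0.001],[0,0.087,0],0],[[-0.027,0,-0.001],[0,0.087,0],0],[[-0.026,0,-0.004],[0,0.087,0],0],[[-0.026,0,-0.006],[0,0.087,0],0],[[-0.025,0,-0.008],[0,0.087,0],0],[[-0.025,0,-0.01],[0,0.087,0],0],[[-0.024,0,-0.012],[0,0.087,0],0],[[-0.022,0,-0.014],[0,0.087,0],0]]'; python3 -m jog '[[[0,0,0],[0,0,0],0],[[0,0,0],[0,0,0],0]]'; python3 - <<'E'
from h import *
plan([562.8,-169.6,50],79.0,6,40)
im=eyes.get_image('top');T=cam('top');print(read_state()['qpos'])
cv2.imwrite('pics/t3.png',im)
for n in ('knob','cover_grip'):
    for d in finder.find_in(n,'top')[:1]: print(n,d)
S=cam('side');im=eyes.get_image('side');cv2.imwrite('pics/s3.png',im)
big=np.hstack([cv2.resize(im[60:320,180:460],(400,371)),cv2.resize(cv2.imread('pics/t3.png')[100:360,150:430],(400,371))]);cv2.imwrite('pics/c3.png',cv2.convertScaleAbs(big,alpha=1.4,beta=10))
E
```

```text
time_s: 14.32
tool_pos: [563.0, -170.3, 259.7]
orientation: [0.725, 0.598, 0.264, -0.219]
wrist_force: [0.9, 0.7, -0.3]
finger_gap: 0.005
gripper_force: 0.0
time_s: 14.58
tool_pos: [563.6, -169.2, 260.2]
orientation: [0.725, 0.598, 0.263, -0.218]
wrist_force: [0.3, 0.6, 0.4]
finger_gap: 0.002
gripper_force: 0.0
t 14.57 pos [ 563.6 -169.2  260.2] turn/row [-0.  0. -0.] F [0.3 0.6 0.4] gap 0.2
[-0.0226, -0.0, 0.0268]
[-0.0226, -0.0001, 0.0268]
[-0.0226, -0.0001, 0.0268]
[-0.0226, -0.0001, 0.0268]
[-0.0226, -0.0001, 0.0268]
[-0.0226, -0.0001, 0.0268]
[-0.8252589   0.47582232  1.32167241  0.55387587  1.77130679 -0.64305568]
knob {'at': [292.1, 176.2], 'confidence': 0.54}
cover_grip {'at': [290.8, 176.5], 'confidence': 0.76}
```

View pics/c3.png

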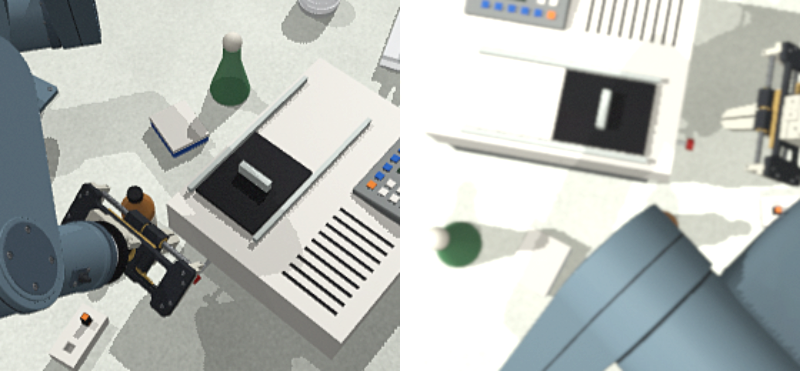

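The cover is shut with its bar in the middle. The knob is still out (right crop 689,143), and bottle, flask and amber are undisturbed. Descending outside the knob.

```bash
python3 -m jog '[[[-0.0226,0,0.0268],[0,0,0],0],[[-0.0226,0,0.0268],[0,0,0],0],[[-0.0226,0,0.0268],[0,0,0],0],[[0,0,0],[0,0,0],0]]'; python3 -m jog '[[[-0.0226,0,0.0268],[0,0,0],0],[[-0.0226,0,0.0268],[0,0,0],0],[[-0.0226,0,0.0268],[0,0,0],0],[[0,0,0],[0,0,0],0],[[0,0,0],[0,0,0],0]]'; python3 - <<'E'
from h import *
yw=np.radians(-11);ux=np.array([np.cos(yw),np.sin(yw)]);uy=np.array([-ux[1],ux[0]]);s=read_state()
d=s['tool_pos'][:2]-[702.8,79.2];print(d@ux,d@uy,s['wrist_force'])
plan([562.8,-169.6,50],79.0,1,40)
im=eyes.get_image('top');cv2.imwrite('pics/t4.png',cv2.resize(cv2.convertScaleAbs(im[160:260,300:460],alpha=1.5),(800,500),interpolation=cv2.INTER_CUBIC))
E
```

```text
time_s: 15.28
tool_pos: [563.0, -168.0, 154.5]
orientation: [0.724, 0.598, 0.262, -0.22]
wrist_force: [0.6, 0.2, -0.3]
finger_gap: 0.008
gripper_force: 0.0
time_s: 15.9
tool_pos: [564.9, -170.9, 53.0]
orientation: [0.725, 0.599, 0.263, -0.216]
wrist_force: [0.4, -0.5, 1.0]
finger_gap: 0.003
gripper_force: 0.0
-87.66539175923482 -271.82297553617394 [ 0.41425911 -0.47848136  1.01390794]
t 15.9 pos [ 564.9 -170.9   53. ] turn/row [0.    0.003 0.003] F [ 0.4 -0.5  1. ] gap 0.2
[-0.0013, -0.0023, 0.0029]
```

View pics/t4.png

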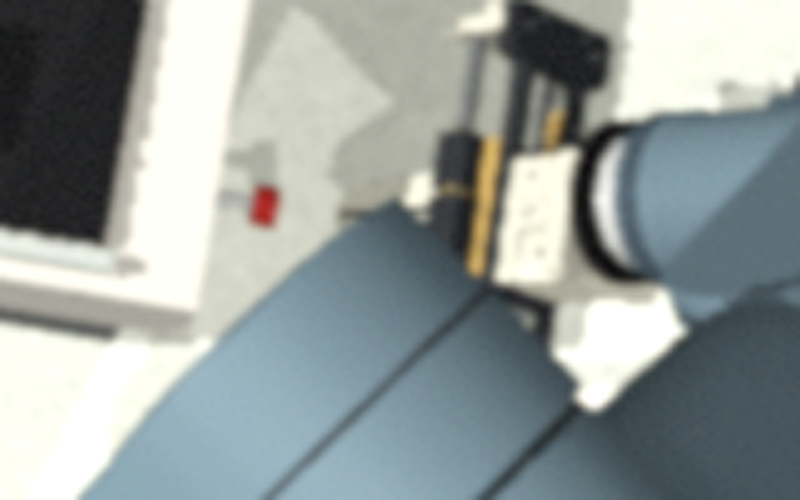

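Finger tip is lined up with the red knob (zoom 262,205), about 30 mm outside it. Approaching and pushing in.

```bash
python3 -m jog '[[[-0.002,-0.0022,0.0023],[0,0,0],0],[[0.0085,0,0.0071],[0,0,0],0],[[0.0077,0,0.0064],[0,0,0],0],[[0,0,0],[0,0,0],0],[[0.0031,0,0.0026],[0,0,0],0],[[0.0031,0,0.0026],[0,0,0],0],[[0.0031,0,0.0026],[0,0,0],0],[[0.0031,0,0.0026],[0,0,0],0]]';cat > k.py <<'E'
from h import *
yw=np.radians(-11);ux=np.array([np.cos(yw),np.sin(yw)]);uy=np.array([-ux[1],ux[0]]);s=read_state()
d=s['tool_pos'][:2]-[702.8,79.2];f=s['wrist_force'][:2];print('x %.1f y %.1f z %.1f  F x %.1f y %.1f'%(d@ux,d@uy,s['tool_pos'][2],f@ux,f@uy))
E
python3 k.py
```

```text
time_s: 16.95
tool_pos: [568.6, -134.6, 47.7]
orientation: [0.725, 0.599, 0.262, -0.216]
wrist_force: [-2.7, -4.2, 1.7]
finger_gap: 0.009
gripper_force: 2.6
x -90.9 y -235.5 z 47.7  F x -1.9 y -4.7
```

```bash
python3 -m jog '[[[0.0031,0.0001,0.0025],[0,0,0],0],[[0.0031,0,0.0024],[0,0,0],0],[[0.0031,0,0.0024],[0,0,0],0],[[0.0031,0,0.0024],[0,0,0],0],[[0.0031,0,0.0024],[0,0,0],0]]'; python3 k.py;python3 -m jog '[[[0.0016,0,0.0013],[0,0,0],0],[[0.0016,0,0.0013],[0,0,0],0],[[0.0016,0,0.0013],[0,0,0],0],[[0.0016,0,0.0013],[0,0,0],0]]'; python3 k.py
```

```text
time_s: 17.58
tool_pos: [572.2, -116.0, 48.0]
orientation: [0.725, 0.599, 0.262, -0.216]
wrist_force: [-2.2, -4.6, -1.2]
finger_gap: 0.001
gripper_force: 2.5
x -91.0 y -216.5 z 48.0  F x -1.3 y -4.9
time_s: 18.08
tool_pos: [574.0, -106.9, 48.4]
orientation: [0.725, 0.599, 0.262, -0.216]
wrist_force: [-4.4, -7.6, 0.2]
finger_gap: 0.007
gripper_force: 4.5
x -90.9 y -207.2 z 48.4  F x -2.8 y -8.3
```

```bash
for i in 1 ; do python3 -m jog '[[[0.0016,0,0.0013],[0,0,0],0],[[0.0012,0,0.0009],[0,0,0],0]]'; python3 k.py; python3 -m jog '[[[0.0012,0,0.0009],[0,0,0],0],[[0.0012,0,0.0009],[0,0,0],0]]'; python3 k.py; python3 -m jog '[[[0.0012,0,0.0009],[0,0,0],0],[[0.0012,0,0.0009],[0,0,0],0]]'; python3 k.py; done | grep -E 'x '
```

```text
x -90.9 y -205.4 z 48.4  F x -3.3 y -12.0
x -90.9 y -201.8 z 48.5  F x -1.9 y -8.3
x -91.0 y -198.1 z 48.6  F x -2.3 y -5.3
```

```bash
(python3 -m jog '[[[0.0016,0,0.0013],[0,0,0],0],[[0.0016,0,0.0013],[0,0,0],0],[[0.0016,0,0.0013],[0,0,0],0]]'; python3 k.py; python3 -m jog '[[[0.0012,0,0.0009],[0,0,0],0],[[0.0012,0,0.0009],[0,0,0],0]]'; python3 k.py; python3 -m jog '[[[0.0012,0,0.0009],[0,0,0],0],[[0.0012,0,0.0009],[0,0,0],0]]'; python3 k.py) | grep -E 'x '
```

```text
x -91.1 y -190.2 z 49.2  F x -0.2 y -1.9
x -90.9 y -188.9 z 49.2  F x -2.6 y -11.1
x -90.8 y -188.5 z 49.1  F x -6.6 y -20.8
```

Force drops to 2 N, then rises steeply to 21 N with no motion at y = -188.5 (changer about -57): that is the end stop after the second ridge. Backing off.

```bash
python3 -m jog '[[[0,0,0],[0,0,0],0],[[0,0,0],[0,0,0],0],[[-0.004,0,-0.0034],[0,0,0],0],[[-0.012,0,-0.01],[0,0,0],0],[[-0.018,0,-0.0154],[0,0,0],0],[[-0.02,0,-0.017],[0,0,0],0],[[0,0,0],[0,0,0],0],[[0,0,0],[0,0,0],0]]';python3 k.py; python3 - <<'E'
from h import *
C=cam('wrist');im=eyes.get_image('wrist');cv2.imwrite('pics/w6.png',cv2.convertScaleAbs(im,alpha=1.6,beta=15))
ph=np.array([702.8,79.2]);yw=np.radians(-11);ux=np.array([np.cos(yw),np.sin(yw)]);uy=np.array([-ux[1],ux[0]])
hsv=cv2.cvtColor(im,cv2.COLOR_BGR2HSV);m=(((hsv[...,0]<8)|(hsv[...,0]>172))&(hsv[...,1]>140)&(hsv[...,2]>40));ys,xs=np.nonzero(m);print(len(xs),xs.mean(),ys.mean(),xs.min(),xs.max(),ys.min(),ys.max())
for y in(-178,-182,-186,-200): print(y,proj([[*(ph-90*ux+y*uy),55]],C))
E
```

```text
time_s: 20.7
tool_pos: [564.6, -154.5, 49.8]
orientation: [0.725, 0.598, 0.263, -0.217]
wrist_force: [-0.2, 0.6, 0.6]
finger_gap: 0.002
gripper_force: 0.0
x -91.1 y -255.8 z 49.8  F x -0.3 y 0.6
865 313.7271676300578 119.28554913294798 297 331 107 134
-178 [[311.86958888 121.54841305]]
-182 [[311.8715345  126.80634814]]
-186 [[311.87351395 132.15566864]]
-200 [[311.88072144 151.63342652]]
```

View pics/w6.png

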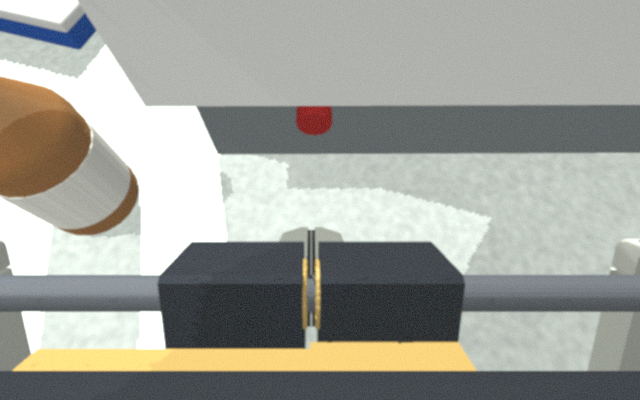

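The wrist picture shows the red knob (314,118) well in under the brow, face at about y = -178 to -180, as expected at the second click. The gripper is clear.

```bash
python3 -c "
from rig import env
print(env.hand_in())"
```

```text
the job is handed in; nothing more can be done
None
```

I handed the job in at about 21 s on the robot's clock, but `hand_in` returned no verdict: the green filter is seated in the right-hand cell, the cover was shut before the knob was touched, and the knob is pushed to its end stop (second click felt, 21 N peak).

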